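Stand the toppled disinfectant bottle up with the lifting rod

ROBOT

A 6-joint arm with a two-finger parallel gripper is mounted at the origin on the work surface. World frame = base frame: x ahead of the robot, y to its left, z up, the work surface at z = 0. Lengths are in m, angles in degrees, forces in N, time in s.
With the tool pointing down it reaches from about 0.4 to 0.825 m from the base axis. Payload 7 kg.
Tool frame: the origin (TCP) lies between the finger pads; the fingertips stand 19 mm ahead of it and the grasp point (between the pads) is the TCP (r.finger_overhang is the distance from the TCP to the fingertips, in m); z points along the fingers, y is the direction in which the jaws open and shut (so a half turn about z gives the same grasp; the last joint's range is limited). The gripper opens to 88 mm and grips with 3 to 60 N. Pads are 19 mm wide; open, the fingers measure 130 mm over their backs; the gripper's body (78 mm by 193 mm) begins 47 mm behind the grasp point.
Start: joints at [88.069, 20.546, 0.682, 0, -70.136, -16.507], TCP at [0.213, 0.64, 0.246] pointing down, gripper open.
Joint ranges: [-176.03, 176.03], [-82.01, 121.73], [-58.28, 71.71], [-173.87, 95.51], [-174.79, -0.11], [-173.66, 173.66]. Speed limits (degrees/s): [136.94, 136.94, 172.46, 180, 180, 180].

INTERFACE

Orientations are given as [roll, pitch, yaw] about the fixed x, y, z axes, in that order (R = Rz(yaw) Ry(pitch) Rx(roll)).
In Python, from plant import r, optics gives the robot as it stands. The module is installed in compiled form; this text tells all that it offers.
- The arm moves only by the tool step_arm, never from a script. Its argument "increments" is a list of rows, each an object of numbers: "tx", "ty", "tz": the shift along the world's x, y, z in mm; "ax", "ay", "az": the turn, a rotation vector about the world's x, y, z in degrees; "claw": the gripper command: -1 is shut, 1 is fully open, values between are in proportion. In form: [{"tx": .., "ty": .., "tz": .., "ax": .., "ay": .., "az": .., "claw": ..}, ...]. A call has 1 to 12 rows; each row shifts and turns the commanded pose from where the row before left it; what a row does not reach is not made up. A row lasts 1/10 s, in which the tool goes at most 50 mm and 8.59 degrees, less where a joint would pass 70% of its speed; a pose out of reach is approached as far as the arm can. A call with a gripper value outside its range is refused whole. The fingers move at their own pace and stop on an object; "newtons" is the grip in N (left out, the last holds). Time passes only in rows, so rows that do not move let the fingers close. It gives the time, the measured TCP pose, the force and the opening at its end, in the units of the state.
- r.get_state(): the state, without advancing time (a new reading comes with each control period).
- optics.capture(name): name is "scene" or "top"; returns a dict with "image" (480x640x3 uint8, blue, green, red), "depth" (480x640 float32, m along the optical axis (not along the pixel's ray), 0 where there is no reading), "fx", "fy", "cx", "cy" (pixels), "R" (3x3) and "t" (3): a world point X has camera coordinates R X + t. Camera axes: x right, y down, z forward; pixel columns grow to the right and rows downward; lengths in m; the calibration is good to about 2 mm. A picture is of the moment at which its call begins.
- r.close_job(): hands the job in, once; it reports no verdict.
The state is a dict: "time_s": time; "joints": joint angles; "qd": joint speeds; "joint_torque": joint torques, N m; "tcp_pos": TCP position; "eef_rot": TCP orientation; "contact_force": force on the tool from outside, world axes, zero at the start; "moment": the same for the moment, N m; "gripper_width": finger opening in m.
Only numpy, scipy, OpenCV 4.12 (cv2) and the standard library are available. Lean on these libraries where they do the work, as an engineer would, in place of code of your own. Each camera call takes 0.05 s, during which the arm holds its last target. There are 200 camera calls.

TASK

The blue bottle has toppled over in the steel bottle lane. Keep the gripper off the bottle: take the orange-handled rod from the aluminium tray, pass it through the ring on the bottle's cap and swing the bottle up with it until it stands upright on the lane's floor between its two neighbours. Then draw the rod out, put it back in the tray, and leave the neighbours and everything else where they stand.

Things in the scene. Friction and masses are not known exactly. Their poses are not given: they have to be found in the camera images.
- blue_bottle: toppled square bottle, blue, white label: 48 x 48 mm, body 92 mm, red cap (26 mm across) to 102 mm, red ring above; 0.22 kg. Origin: centre of its base; z from base to ring; x along the ring hole's axis. Starts lying on a side face, x level across the lane, z along the lane's +y. Swung up about its lower base edge, it will stand on the 48 mm of lane next to that edge on the -y side
- blue_bottle_ring (a point): centre of the ring on the blue bottle's cap, 116 mm from the base along the bottle's z. The ring is a bar 6 mm thick bent in a circle: hole 25 mm in diameter, outside 37 mm; the hole's axis is the bottle's x
- rod: lifting rod lying in the tray: an orange flat-sided handle 60 long (x) x 16 wide (y) x 28 mm high (z), with a dark steel rod 8 mm in diameter and 110 mm long coming out of the middle of its front end (+x). 0.12 kg. Origin at the centre of the handle's underside; the rod's axis lies 14 mm above it, along x
- rod_tip (a point): free end of the rod, 140 mm ahead (+x) of the handle's centre and 14 mm above its underside
- tray: aluminium instrument tray, fixed, 250 (x) x 170 (y) mm, 12 mm high, walls and floor 3 mm thick; origin at the centre of its underside. The rod starts in it and must end lying in it
- lane: steel bottle lane, fixed: trough along its own y, floor 4 mm thick, inside 70 (x) x 400 mm (y), walls 4 mm thick reaching 14 mm above the table; origin at the centre of its underside. One neighbour stands 150 mm from the centre on the -y side, the other 165 mm on the +y side; the toppled bottle lies between
- dark_bottle: neighbour: dark brown, orange label, black ring; square bottle, 48 x 48 mm and 92 mm tall, with a round cap (to 102 mm) and on it an upright ring as on the blue bottle, 135 mm tall in all, 0.2 kg; origin at the centre of its underside, z up through the ring; stands upright in the lane near one end. Not to be moved
- green_bottle: neighbour: green, white label, yellow ring; square bottle, 48 x 48 mm and 92 mm tall, with a round cap (to 102 mm) and on it an upright ring as on the blue bottle, 135 mm tall in all, 0.2 kg; origin at the centre of its underside, z up through the ring; stands upright in the lane near one end. Not to be moved
- sprayer: amber spray bottle with a yellow trigger head, 68 mm across, 166 mm tall, 0.4 kg; origin at the centre of its underside. Bystander to the left of the lane
- cup: red cup, 76 mm across, 85 mm tall; origin at the centre of its underside. Bystander beyond the lane
Things that resemble listed ones, but are neither listed nor needed, are in the scene too. Leave any green look-alike of the rod alone. What is shaped like the blue_bottle but pink is not meant.

How it is judged (in metres and radians):
On the way, in this order (a step that is already met when the one before it is completed fails the run):
1. the rod's tip has passed through the ring of the toppled bottle (tip at least 8 mm beyond the middle of the ring, while the bottle still leans more than 1 rad) (y of rod_tip in the frame of blue_bottle between -0.014 and 0.014 m and z of rod_tip in the frame of blue_bottle between 0.102 and 0.13 m and (x of rod_tip in the frame of blue_bottle between 0.008 and 0.09 m or x of rod_tip in the frame of blue_bottle between -0.09 and -0.008 m) and angle between blue_bottle's own z axis and vertical above 1 rad), for 0.1 s.
2. the bottle is lifted by the rod: it leans less than 1 rad from upright while the rod bears on it (angle between blue_bottle's own z axis and vertical below 1 rad and contact force between blue_bottle and rod above 0.1 N), for 0.05 s.
3. the bottle stands on the lane's floor, upright within 0.1 rad (angle between blue_bottle's own z axis and vertical below 0.1 rad and z of blue_bottle in the frame of lane between -0.002 and 0.01 m and x of blue_bottle in the frame of lane between -0.016 and 0.016 m and y of blue_bottle in the frame of lane between -0.12 and 0.135 m), for 0.2 s.
At the end, for the whole second after the job is handed in: the blue bottle stands at rest on the lane floor between its neighbours, upright within 0.1 rad, base centre within 16 mm of the lane centre line; the neighbours stand upright; the rod lies at rest in the tray, handle centre and tip inside its walls, under 35 mm above its underside (all of step 3 and x of rod in the frame of tray between -0.122 and 0.122 m and y of rod in the frame of tray between -0.082 and 0.082 m and z of each of rod, rod_tip in the frame of tray below 0.035 m and x of rod_tip in the frame of tray between -0.122 and 0.122 m and y of rod_tip in the frame of tray between -0.082 and 0.082 m and linear speed of each of blue_bottle, rod below 0.02 m/s and angle between each of dark_bottle, green_bottle's own z axis and vertical below 0.1 rad); the robot touches nothing.
It fails at once if the gripper or arm presses on the blue bottle with more than 2 N (contact force between any of the fingers, the arm and blue_bottle above 2 N).
It fails at once if the dark bottle is moved by more than 20 mm or tipped (distance of dark_bottle from where it was at the start of the episode above 0.02 m or angle between dark_bottle's own z axis and vertical above 0.25 rad).
It fails at once if the green bottle is moved by more than 20 mm or tipped (distance of green_bottle from where it was at the start of the episode above 0.02 m or angle between green_bottle's own z axis and vertical above 0.25 rad).
It fails at once if the sprayer is moved by more than 20 mm or tipped (distance of sprayer from where it was at the start of the episode above 0.02 m or angle between sprayer's own z axis and vertical above 0.25 rad).
It fails at once if the cup is moved by more than 20 mm or tipped (distance of cup from where it was at the start of the episode above 0.02 m or angle between cup's own z axis and vertical above 0.25 rad).
It also fails if it takes over 70 s, if anything falls off the work surface, if the arm or the gripper's body presses on something with over 40 N, if the wrist force passes 120 N, or if a joint passes its speed limit or range.

## Working session

There is one attempt and no reset: what is moved stays moved. The work goes in short steps, Python scripts to look and compute and a tool call to move; the robot and the scene stay as the last step left them, time stands still between calls to the robot, and variables do not carry over. Pictures are saved under pics/ and viewed, about 8 in all and at most 12, crops included, and the job is handed in when it is done.

Besides the shell and the picture viewer there is one more tool, called after ">>>" in YAML: its name, and indented under it one key for each argument. step_arm: Moves the arm, as the interface text tells. Its arguments: {"type":"object","properties":{"increments":{"type":"array","items":{"type":"object","properties":{"tx":{"type":"number"},"ty":{"type":"number"},"tz":{"type":"number"},"ax":{"type":"number"},"ay":{"type":"number"},"az":{"type":"number"},"claw":{"type":"number"}}}},"newtons":{"type":"number"}},"required":["increments"]}

```bash
mkdir -p pics; cat > h.py <<'E'
import numpy as np, cv2
from plant import r, optics
def world(c):
    d=c["depth"]; v,u=np.mgrid[0:480,0:640]
    p=np.stack([(u-c["cx"])/c["fx"]*d,(v-c["cy"])/c["fy"]*d,d],-1)
    w=(p-np.array(c["t"]))@np.array(c["R"]); w[d==0]=np.nan
    return w
E
python3 - <<'E'
from h import *
print(r.get_state())
for n in("scene","top"):
    c=optics.capture(n); cv2.imwrite(f"pics/{n}0.png",c["image"]); np.savez(f"{n}0.npz",**c)
    print(n,c["fx"],-np.array(c["R"]).T@c["t"],np.array(c["R"]))
E
```

```text
{'time_s': 0.0, 'joints': array([ 8.80714729e+01,  2.05901515e+01,  6.35362132e-01, -1.97338446e-02,
       -7.01348380e+01, -1.65074175e+01]), 'qd': array([ 0.03189655, -0.09254927, -0.06661914, -0.01092339, -0.05041987,
       -0.00365958]), 'joint_torque': array([-9.23747939e-04, -5.82714558e+01,  2.93051273e+01,  6.99724853e+00,
        6.86983185e-03, -1.68769852e-04]), 'tcp_pos': array([0.21334017, 0.63993641, 0.24465042]), 'eef_rot': array([ 1.79908795e+02, -7.68241345e-03, -1.84426588e+01]), 'contact_force': array([0.15201636, 0.61352125, 0.56508636]), 'moment': array([-0.02730695, -0.01227278,  0.04322512]), 'gripper_width': 0.08778986123821747}
scene 468.8788489488011 [ 0.87893427 -0.60310067  0.82233395] [[ 0.84969267  0.52690466  0.0198456 ]
 [ 0.38458373 -0.59355715 -0.70695493]
 [-0.36071835  0.60832672 -0.70698011]]
top 483.31872930555517 [0.36143489 0.04797843 1.09204599] [[ 0.02613141 -0.99961531 -0.00929421]
 [-0.99275357 -0.0248589  -0.11756862]
 [ 0.11729234  0.01229909 -0.99302127]]
```

View pics/top0.png

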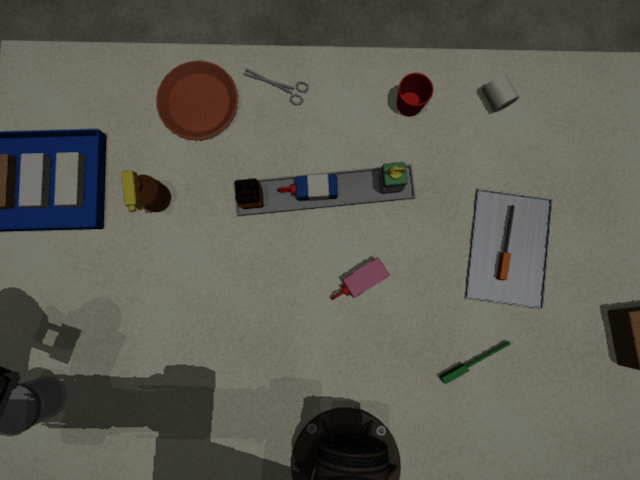

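View pics/scene0.png

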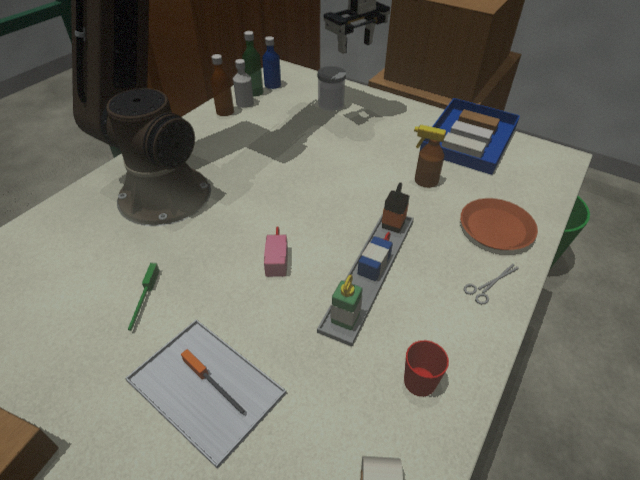

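The top view shows the lane around (325,190), with the dark bottle at (248,193), the ring at (284,189) and green at (394,178). The rod's handle is at (503,266) and its tip at (511,207), in the tray around (508,248). The pink decoy is at (360,278). The scene view agrees. I'll measure these next.

```bash
cat >> h.py <<'E'
def seg(c,W,lo,hi,box,zmin=0.004,zmax=.2):
    hsv=cv2.cvtColor(c["image"],cv2.COLOR_BGR2HSV)
    m=cv2.inRange(hsv,lo,hi)>0
    b=np.zeros_like(m); b[box[1]:box[3],box[0]:box[2]]=1
    m&=b&(W[...,2]>zmin)&(W[...,2]<zmax)
    return m
def rect(P):
    (c,s,a)=cv2.minAreaRect((P[:,:2]*1000).astype(np.float32)); return np.round(c,1),np.round(s,1),round(a,1)
E
python3 - <<'E'
from h import *
c=dict(np.load("top0.npz")); W=world(c)
def rep(n,m):
    P=W[m]; print(n,m.sum(),rect(P),"mean",np.round(P.mean(0)*1000,1),"zpct",np.round(np.percentile(P[:,2],[5,50,95])*1000,1))
rep("handle",seg(c,W,(5,120,60),(16,255,255),(490,240,520,290)))
g=seg(c,W,(0,0,0),(180,255,75),(495,200,520,252),zmin=0.008)
rep("rod",g)
P=W[g]; v=cv2.fitLine((P[:,:2]).astype(np.float32),cv2.DIST_L2,0,.01,.01).ravel(); print(v,np.degrees(np.arctan2(v[1],v[0])))
rep("blue",seg(c,W,(100,80,20),(130,255,255),(290,165,345,210),.03))
rep("bodytop",seg(c,W,(0,0,0),(180,255,255),(292,168,345,205),.044))
rep("red",seg(c,W,(0,120,40),(10,255,255),(270,178,300,200),.015))
for n,bx in(("dark",(230,170,268,212)),("green",(375,155,410,200))):
    rep(n,seg(c,W,(0,0,0),(180,255,255),bx,.088,.098))
rep("lane",seg(c,W,(0,0,0),(180,255,255),(225,150,425,225),.010,.0175))
rep("tray",seg(c,W,(0,0,0),(180,255,255),(455,180,560,315),.009,.0135))
rep("pink",seg(c,W,(150,60,60),(178,255,255),(325,250,395,305),.03))
# ring picture crop
cv2.imwrite("pics/crop.png",cv2.resize(c["image"][150:230,225:425],(800,320),interpolation=cv2.INTER_CUBIC))
print(np.round(W[183:196,274:298:3,2]*1000))
E
```

```text
handle 190 (array([ 431.5, -342.5]), array([15.6, 58.7]), 78.6) mean [ 431.1 -342.    31.3] zpct [27.1 31.5 34.9]
rod 160 (array([ 516.9, -356.3]), array([ 11.4, 106. ]), 81.2) mean [ 516.2 -356.9   20.3] zpct [15.7 20.6 24.5]
[ 0.98596174 -0.1669713   0.5161938  -0.3568933 ] -9.611771
blue 441 (array([595.8,  74.7]), array([47.5, 90.3]), 4.1) mean [594.1  78.2  51.6] zpct [46.  52.2 55.3]
bodytop 914 (array([596.5,  76. ]), array([48.8, 95.5]), 4.5) mean [595.8  73.9  52.3] zpct [48.6 52.4 55.5]
red 86 (array([594.5, 139.5]), array([37. , 22.6]), 77.5) mean [590.1 137.9  35.4] zpct [16.8 38.8 46.6]
dark 315 (array([573.8, 219.9]), array([48.9, 48.7]), 7.6) mean [571.3 217.6  95. ] zpct [91.3 95.3 97.6]
green 290 (array([616.4, -91.7]), array([48.3, 48.4]), 7.0) mean [613.3 -90.5  95.3] zpct [91.6 95.7 97.6]
lane 759 (array([596.5,  56.2]), array([ 79.6, 408.4]), 7.2) mean [589.8  49.5  13.9] zpct [10.7 14.1 16.8]
tray 518 (array([ 474.1, -361.8]), array([172.2, 250.6]), 83.5) mean [ 476.7 -362.    11.3] zpct [ 9.2 11.4 13.3]
pink 935 (array([398.1, -36.8]), array([47.9, 91.4]), 33.5) mean [397.9 -36.7  48.3] zpct [44.7 48.4 52. ]
[[ 6.  3.  5.  2.  5.  6. 36. 35.]
 [ 8.  3.  5.  5.  2.  5. 42. 40.]
 [ 3.  6.  8.  2.  6.  7. 39. 39.]
 [ 6.  5.  7.  6. 43. -2. 38. 40.]
 [ 5.  4. 44. 45. 44. 44. 42. 40.]
 [ 4.  5. 43. 46. 46. 44. 38. 44.]
 [ 5.  6. 43. 15. 17. 17. 41. 42.]
 [ 5.  4. 29. 18. 14. 20. 39. 38.]
 [ 2.  5. 20. 19. 19. 17. 38. 40.]
 [ 6.  4.  1.  6.  4.  3. 38. 34.]
 [ 5.  5.  6.  6.  3.  3. 37. 36.]
 [ 5.  5.  4.  6.  5.  2. 29. 28.]
 [ 3.  6.  4.  1.  3. -1.  4.  7.]]
```

View pics/crop.png

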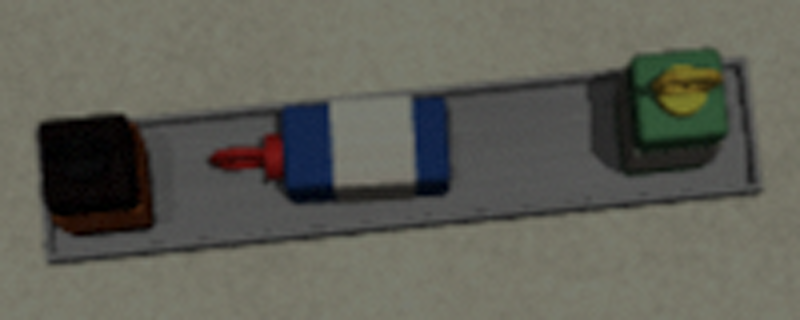

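The crop shows the blue bottle's cap and ring pointing left (+y), with the ring edge-on at about crop (237,158). There is clear lane on both sides. I'll cross-check the bottle and rod with the scene camera.

```bash
python3 - <<'E'
from h import *
for n,bb,rb,hb in(("top",(290,165,345,210),(270,178,293,200),(490,240,520,290)),("scene",(350,225,400,285),(375,225,398,250),(175,340,212,382))):
    c=dict(np.load(n+"0.npz")); W=world(c)
    m=seg(c,W,(0,0,0),(180,255,255),bb,.049,.056); print(n,"bodytop",rect(W[m]),m.sum())
    m=seg(c,W,(0,120,40),(10,255,255),rb,.008,.06)
    P=W[m]*1000; print("red",len(P)); u=np.array([-np.sin(np.radians(5)),np.cos(np.radians(5))])
    P=P[np.argsort(P[:,1])]; print(np.round(P[::max(1,len(P)//25)],0).tolist())
    m=seg(c,W,(3,120,60),(18,255,255),hb,.027,.036); print("handle",rect(W[m]),m.sum())
E
```

```text
top bodytop (array([596.8,  73.9]), array([48.7, 91.3]), 4.9) 823
red 71
[[582.0, 128.0, 38.0], [580.0, 128.0, 37.0], [593.0, 128.0, 42.0], [591.0, 128.0, 38.0], [596.0, 128.0, 38.0], [591.0, 130.0, 41.0], [590.0, 131.0, 36.0], [592.0, 132.0, 43.0], [592.0, 134.0, 23.0], [590.0, 134.0, 44.0], [591.0, 136.0, 20.0], [592.0, 137.0, 47.0], [590.0, 137.0, 43.0], [591.0, 139.0, 19.0], [589.0, 139.0, 15.0], [591.0, 141.0, 20.0], [592.0, 141.0, 44.0], [594.0, 141.0, 14.0], [590.0, 143.0, 43.0], [592.0, 144.0, 43.0], [591.0, 145.0, 48.0], [590.0, 146.0, 43.0], [594.0, 146.0, 12.0], [592.0, 148.0, 45.0], [591.0, 148.0, 15.0], [589.0, 150.0, 45.0], [588.0, 150.0, 19.0], [594.0, 150.0, 15.0], [587.0, 152.0, 45.0], [588.0, 152.0, 20.0], [590.0, 154.0, 22.0], [590.0, 155.0, 43.0], [588.0, 156.0, 29.0], [590.0, 157.0, 40.0], [587.0, 157.0, 35.0], [588.0, 160.0, 31.0]]
handle (array([ 431.6, -342.5]), array([15.6, 58.5]), 78.6) 180
scene bodytop (array([598.3,  76.3]), array([49.2, 91.8]), 5.7) 614
red 26
[[597.0, 133.0, 41.0], [593.0, 137.0, 42.0], [596.0, 137.0, 40.0], [592.0, 139.0, 36.0], [594.0, 139.0, 41.0], [594.0, 140.0, 43.0], [591.0, 141.0, 41.0], [595.0, 141.0, 46.0], [593.0, 141.0, 45.0], [595.0, 142.0, 42.0], [594.0, 144.0, 47.0], [591.0, 144.0, 45.0], [593.0, 146.0, 47.0], [595.0, 148.0, 44.0], [593.0, 151.0, 44.0], [593.0, 152.0, 45.0], [591.0, 155.0, 19.0], [593.0, 158.0, 20.0], [590.0, 159.0, 17.0], [589.0, 160.0, 20.0], [590.0, 161.0, 27.0], [580.0, 198.0, 25.0], [584.0, 200.0, 26.0], [592.0, 201.0, 26.0], [595.0, 201.0, 27.0], [592.0, 202.0, 28.0]]
handle (array([ 435.1, -341.9]), array([14.7, 58.5]), 80.1) 222
```

>>> step_arm:
  increments:
    - {"tx":20,"ty":-45,"claw":1}
    - {"tx":20,"ty":-45}
    - {"tx":20,"ty":-45}
    - {"tx":20,"ty":-45}
    - {"tx":20,"ty":-45}
    - {"tx":20,"ty":-45}
    - {"tx":20,"ty":-45}
    - {"tx":20,"ty":-45}
    - {"tx":20,"ty":-45}
    - {"tx":20,"ty":-45}
    - {"tx":20,"ty":-45}
    - {"tx":20,"ty":-45}

```text
$.increments[0]: bad value
```

>>> step_arm:
  increments:
    - {"tx":-2,"ty":-44,"tz":-10,"az":0.9}
    - {"tx":-2,"ty":-44,"tz":-10,"az":0.9}
    - {"tx":-2,"ty":-44,"tz":-10,"az":0.9}
    - {"tx":-2,"ty":-44,"tz":-10,"az":0.9}
    - {"tx":-2,"ty":-44,"tz":-10,"az":0.9}
    - {"tx":-2,"ty":-44,"tz":-10,"az":0.9}
    - {"tx":-2,"ty":-44,"tz":-10,"az":0.9}
    - {"tx":-2,"ty":-44,"tz":-10,"az":0.9}
    - {"tx":-2,"ty":-44,"tz":-10,"az":0.9}
    - {"tx":-2,"ty":-44,"tz":-10,"az":0.9}
    - {}
    - {}

```text
$.increments[0]: bad value
```

>>> step_arm:
  increments:
    - {"tx":20,"ty":-45,"tz":0,"ax":0,"ay":0,"az":0,"claw":1}
    - {"tx":20,"ty":-45,"tz":0,"ax":0,"ay":0,"az":0,"claw":1}
    - {"tx":20,"ty":-45,"tz":0,"ax":0,"ay":0,"az":0,"claw":1}
    - {"tx":20,"ty":-45,"tz":0,"ax":0,"ay":0,"az":0,"claw":1}
    - {"tx":20,"ty":-45,"tz":0,"ax":0,"ay":0,"az":0,"claw":1}
    - {"tx":20,"ty":-45,"tz":0,"ax":0,"ay":0,"az":0,"claw":1}
    - {"tx":20,"ty":-45,"tz":0,"ax":0,"ay":0,"az":0,"claw":1}
    - {"tx":20,"ty":-45,"tz":0,"ax":0,"ay":0,"az":0,"claw":1}
    - {"tx":20,"ty":-45,"tz":0,"ax":0,"ay":0,"az":0,"claw":1}
    - {"tx":20,"ty":-45,"tz":0,"ax":0,"ay":0,"az":0,"claw":1}
    - {"tx":20,"ty":-45,"tz":0,"ax":0,"ay":0,"az":0,"claw":1}
    - {"tx":20,"ty":-45,"tz":0,"ax":0,"ay":0,"az":0,"claw":1}

```text
time_s: 1.3
tcp_pos: [0.4537, 0.0984, 0.2457]
eef_rot: [-180.0, -0.0, -18.4]
contact_force: [0.9, 1.7, 0.4]
gripper_width: 0.0877
```

>>> step_arm:
  increments:
    - {"tx":-2,"ty":-44,"tz":-10,"ax":0,"ay":0,"az":0.9,"claw":1}
    - {"tx":-2,"ty":-44,"tz":-10,"ax":0,"ay":0,"az":0.9,"claw":1}
    - {"tx":-2,"ty":-44,"tz":-10,"ax":0,"ay":0,"az":0.9,"claw":1}
    - {"tx":-2,"ty":-44,"tz":-10,"ax":0,"ay":0,"az":0.9,"claw":1}
    - {"tx":-2,"ty":-44,"tz":-10,"ax":0,"ay":0,"az":0.9,"claw":1}
    - {"tx":-2,"ty":-44,"tz":-10,"ax":0,"ay":0,"az":0.9,"claw":1}
    - {"tx":-2,"ty":-44,"tz":-10,"ax":0,"ay":0,"az":0.9,"claw":1}
    - {"tx":-2,"ty":-44,"tz":-10,"ax":0,"ay":0,"az":0.9,"claw":1}
    - {"tx":-2,"ty":-44,"tz":-10,"ax":0,"ay":0,"az":0.9,"claw":1}
    - {"tx":-2,"ty":-44,"tz":-10,"ax":0,"ay":0,"az":0.9,"claw":1}
    - {"tx":0,"ty":0,"tz":0,"ax":0,"ay":0,"az":0,"claw":1}

```text
time_s: 2.4
tcp_pos: [0.4319, -0.3433, 0.1433]
eef_rot: [-180.0, 0.2, -9.7]
contact_force: [-1.0, 0.7, 0.3]
gripper_width: 0.0877
```

>>> step_arm:
  increments:
    - {"tx":0,"ty":0,"tz":-15,"ax":0,"ay":0,"az":0.2,"claw":-0.1}
    - {"tx":0,"ty":0,"tz":-15,"ax":0,"ay":0,"az":0,"claw":-0.1}
    - {"tx":0,"ty":0,"tz":-15,"ax":0,"ay":0,"az":0,"claw":-0.1}
    - {"tx":0,"ty":0,"tz":-15,"ax":0,"ay":0,"az":0,"claw":-0.1}
    - {"tx":0,"ty":0,"tz":0,"ax":0,"ay":0,"az":0,"claw":-0.1}
    - {"tx":0,"ty":0,"tz":0,"ax":0,"ay":0,"az":0,"claw":-0.1}

```text
time_s: 3.0
tcp_pos: [0.4335, -0.3395, 0.0857]
eef_rot: [180.0, 0.0, -9.2]
contact_force: [1.1, -0.4, 0.7]
gripper_width: 0.0449
```

```bash
python3 - <<'E'
from h import *
c=optics.capture("scene"); cv2.imwrite("pics/s1.png",cv2.resize(c["image"][260:480,100:320],(660,660))[:600])
s=r.get_state(); print(s["tcp_pos"],s["gripper_width"])
E
```

```text
[ 0.43387242 -0.33965586  0.08616382] 0.042391559291489
```

View pics/s1.png

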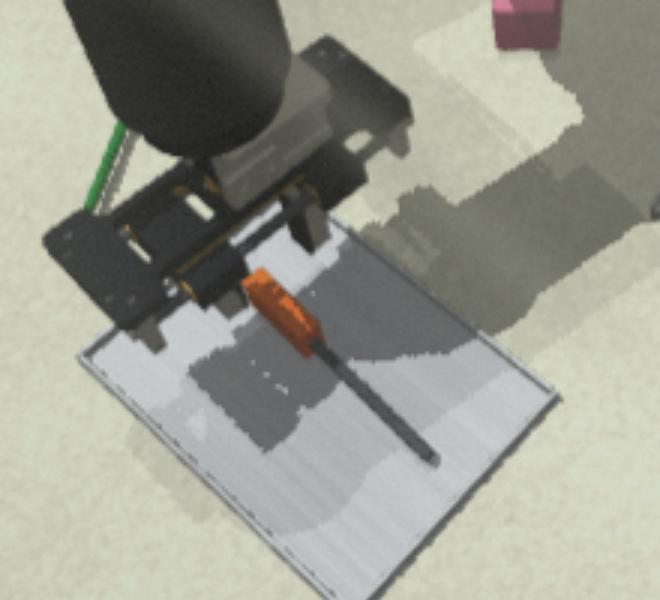

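The fingers straddle the orange handle (crop (285,310)), and both jaws are clear of the tray walls. I'll descend and grip.

>>> step_arm:
  increments:
    - {"tx":-1,"ty":-2.5,"tz":-15,"ax":0,"ay":0,"az":0,"claw":-0.1}
    - {"tx":0,"ty":0,"tz":-15,"ax":0,"ay":0,"az":0,"claw":-0.1}
    - {"tx":0,"ty":0,"tz":-15,"ax":0,"ay":0,"az":0,"claw":-0.1}
    - {"tx":0,"ty":0,"tz":-10,"ax":0,"ay":0,"az":0,"claw":-0.1}
    - {"tx":0,"ty":0,"tz":-6,"ax":0,"ay":0,"az":0,"claw":-0.1}
    - {"tx":0,"ty":0,"tz":0,"ax":0,"ay":0,"az":0,"claw":-0.1}
    - {"tx":0,"ty":0,"tz":0,"ax":0,"ay":0,"az":0,"claw":-1}
    - {"tx":0,"ty":0,"tz":0,"ax":0,"ay":0,"az":0,"claw":-1}
    - {"tx":0,"ty":0,"tz":0,"ax":0,"ay":0,"az":0,"claw":-1}
    - {"tx":0,"ty":0,"tz":0,"ax":0,"ay":0,"az":0,"claw":-1}
    - {"tx":0,"ty":0,"tz":0,"ax":0,"ay":0,"az":0,"claw":-1}
    - {"tx":0,"ty":0,"tz":0,"ax":0,"ay":0,"az":0,"claw":-1}
  newtons: 50

```text
time_s: 4.25
tcp_pos: [0.4328, -0.3423, 0.025]
eef_rot: [180.0, -0.0, -9.2]
contact_force: [0.3, 1.3, 5.7]
gripper_width: 0.0158
```

>>> step_arm:
  increments:
    - {"tx":0,"ty":0,"tz":20,"ax":0,"ay":0,"az":0,"claw":-1}
    - {"tx":0,"ty":0,"tz":30,"ax":0,"ay":0,"az":0,"claw":-1}
    - {"tx":0,"ty":0,"tz":35,"ax":0,"ay":0,"az":0,"claw":-1}
    - {"tx":0,"ty":0,"tz":35,"ax":0,"ay":0,"az":0,"claw":-1}
    - {"tx":0,"ty":0,"tz":35,"ax":0,"ay":0,"az":0,"claw":-1}
    - {"tx":0,"ty":20,"tz":0,"ax":0,"ay":0,"az":1,"claw":-1}
    - {"tx":0,"ty":35,"tz":0,"ax":0,"ay":0,"az":1,"claw":-1}
    - {"tx":0,"ty":40,"tz":0,"ax":0,"ay":0,"az":1,"claw":-1}
    - {"tx":0,"ty":40,"tz":0,"ax":0,"ay":0,"az":1,"claw":-1}
    - {"tx":0,"ty":40,"tz":0,"ax":0,"ay":0,"az":1,"claw":-1}
    - {"tx":0,"ty":40,"tz":0,"ax":0,"ay":0,"az":1,"claw":-1}
    - {"tx":0,"ty":40,"tz":0,"ax":0,"ay":0,"az":1,"claw":-1}

```text
time_s: 5.45
tcp_pos: [0.4319, -0.0857, 0.1794]
eef_rot: [-180.0, 0.0, -2.2]
contact_force: [1.6, 0.7, -1.1]
gripper_width: 0.0157
```

>>> step_arm:
  increments:
    - {"tx":-1,"ty":40,"tz":0,"ax":0,"ay":0,"az":1,"claw":-1}
    - {"tx":-1,"ty":40,"tz":0,"ax":0,"ay":0,"az":1,"claw":-1}
    - {"tx":-1,"ty":40,"tz":0,"ax":0,"ay":0,"az":1,"claw":-1}
    - {"tx":-1,"ty":40,"tz":0,"ax":0,"ay":0,"az":1,"claw":-1}
    - {"tx":-1,"ty":36,"tz":0,"ax":0,"ay":0,"az":2.4,"claw":-1}
    - {"tx":0,"ty":20,"tz":0,"ax":0,"ay":0,"az":1,"claw":-1}
    - {"tx":0,"ty":0,"tz":-30,"ax":0,"ay":0,"az":0,"claw":-1}
    - {"tx":0,"ty":0,"tz":-30,"ax":0,"ay":0,"az":0,"claw":-1}
    - {"tx":0,"ty":0,"tz":-25,"ax":0,"ay":0,"az":0,"claw":-1}
    - {"tx":0,"ty":0,"tz":-15,"ax":0,"ay":0,"az":0,"claw":-1}
    - {"tx":0,"ty":0,"tz":0,"ax":0,"ay":0,"az":0,"claw":-1}
    - {"tx":0,"ty":0,"tz":0,"ax":0,"ay":0,"az":0,"claw":-1}

```text
time_s: 6.65
tcp_pos: [0.4275, 0.1287, 0.0797]
eef_rot: [180.0, 0.0, 5.2]
contact_force: [0.2, -0.8, -1.2]
gripper_width: 0.0155
```

```bash
python3 - <<'E'
from h import *
print(r.get_state()["tcp_pos"],r.get_state()["eef_rot"])
c=optics.capture("top"); np.savez("top1.npz",**c); I=c["image"][140:260,220:400]
c2=optics.capture("scene"); np.savez("scene1.npz",**c2); J=c2["image"][170:290,290:470]
cv2.imwrite("pics/t1.png",cv2.resize(np.vstack([I,J]),None,fx=2.5,fy=2.5,interpolation=cv2.INTER_CUBIC))
W=world(c); m=seg(c,W,(0,0,0),(180,255,70),(255,150,300,290),.06,.13)
P=W[m]*1000; print(len(P)); o=np.argsort(P[:,0]); print(np.round(P[o][::-1][:80:4]).tolist())
E
```

```text
[0.42750299 0.12873802 0.0796837 ] [1.79966426e+02 3.07545845e-02 5.16960920e+00]
140
[[599.0, 198.0, 66.0], [596.0, 198.0, 80.0], [594.0, 200.0, 98.0], [592.0, 200.0, 96.0], [590.0, 198.0, 68.0], [589.0, 198.0, 83.0], [586.0, 198.0, 83.0], [585.0, 202.0, 97.0], [583.0, 197.0, 86.0], [581.0, 200.0, 97.0], [579.0, 202.0, 95.0], [578.0, 198.0, 93.0], [576.0, 201.0, 98.0], [575.0, 202.0, 94.0], [573.0, 199.0, 97.0], [571.0, 196.0, 92.0], [570.0, 199.0, 99.0], [569.0, 202.0, 95.0], [566.0, 201.0, 95.0], [566.0, 195.0, 68.0]]
```

View pics/t1.png

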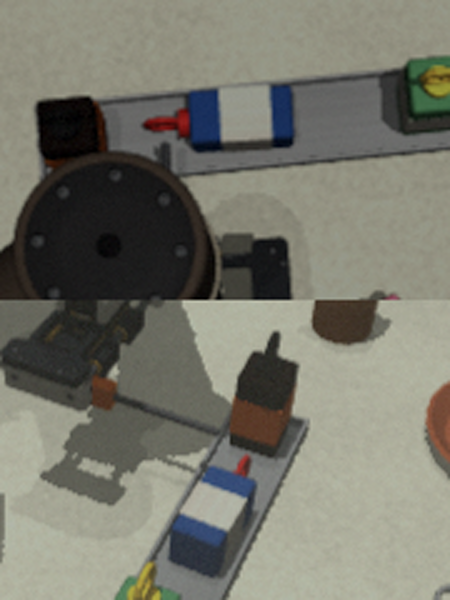

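The top view shows the rod tip at about (286,200), short of the ring at (283,189) and roughly aligned with it. The scene view shows the rod held level, pointing at the lane. I'll measure the rod itself.

```bash
python3 - <<'E'
from h import *
for n,b in(("top",(278,192,295,206)),("scene",(330,200,384,235))):
    c=dict(np.load(n+"1.npz")); W=world(c)*1000
    m=np.zeros((480,640),bool); m[b[1]:b[3],b[0]:b[2]]=1
    m&=(W[...,2]>60)&(W[...,2]<85)&(W[...,0]>490)&(W[...,1]<170)
    P=W[m]; print(n,len(P))
    if len(P)>5:
        l=cv2.fitLine(P.astype(np.float32),cv2.DIST_HUBER,0,.1,.01).ravel(); d=l[:3]*np.sign(l[0]); t=(P-l[3:])@d
        print(np.round(d,3),"centroid",np.round(l[3:],1),"far",np.round(l[3:]+d*t.max(),1), "zrange",P[:,2].min(),P[:,2].max())
# ring px projection top/scene
E
```

```text
top 36
[ 0.997  0.055 -0.048] centroid [554.2 136.5  75.3] far [564.1 137.1  74.8] zrange 70.54624749172773 79.71105466017002
scene 105
[ 0.995  0.102 -0.007] centroid [528.1 136.   73.8] far [567.  139.9  73.5] zrange 68.14869078260337 77.68625414675269
```

>>> step_arm:
  increments:
    - {"tx":0,"ty":1.5,"tz":-12,"ax":0,"ay":0,"az":0,"claw":-1}
    - {"tx":0,"ty":0,"tz":-15,"ax":0,"ay":0,"az":0,"claw":-1}
    - {"tx":0,"ty":0,"tz":-10,"ax":0,"ay":0,"az":0,"claw":-1}
    - {"tx":0,"ty":0,"tz":-5,"ax":0,"ay":0,"az":0,"claw":-1}
    - {"tx":0,"ty":0,"tz":0,"ax":0,"ay":0,"az":0,"claw":-1}
    - {"tx":5,"ty":0.4,"tz":0,"ax":0,"ay":0,"az":0,"claw":-1}
    - {"tx":5,"ty":0.5,"tz":0,"ax":0,"ay":0,"az":0,"claw":-1}
    - {"tx":5,"ty":0.4,"tz":0,"ax":0,"ay":0,"az":0,"claw":-1}
    - {"tx":0,"ty":0,"tz":0,"ax":0,"ay":0,"az":0,"claw":-1}

```text
time_s: 7.65
tcp_pos: [0.4436, 0.132, 0.0379]
eef_rot: [-180.0, -0.1, 5.1]
contact_force: [0.1, -0.4, -1.7]
gripper_width: 0.0156
```

```bash
python3 - <<'E'
from h import *
s=r.get_state(); print(s["tcp_pos"],s["contact_force"])
c=optics.capture("top"); np.savez("top2.npz",**c); I=c["image"][165:225,250:350]
c2=optics.capture("scene"); np.savez("scene2.npz",**c2); J=c2["image"][205:265,330:430]
cv2.imwrite("pics/t2.png",cv2.resize(np.vstack([I,J]),None,fx=5,fy=5,interpolation=cv2.INTER_CUBIC))
W=world(c)*1000
m=np.zeros((480,640),bool); m[190:206,278:295]=1
m&=(W[...,2]>22)&(W[...,2]<45)&(W[...,0]>490)&(W[...,0]<588)&(W[...,1]<170)
P=W[m];print(len(P),np.round(P[np.argsort(-P[:,0])][:12]).tolist(),P.mean(0))
E
```

```text
[0.4435697  0.13202125 0.037854  ] [ 0.14254403 -0.39102023 -1.65252874]
46 [[588.0, 160.0, 31.0], [588.0, 158.0, 31.0], [587.0, 150.0, 23.0], [587.0, 156.0, 22.0], [587.0, 124.0, 37.0], [587.0, 128.0, 38.0], [586.0, 126.0, 41.0], [585.0, 124.0, 35.0], [585.0, 126.0, 36.0], [585.0, 128.0, 37.0], [583.0, 126.0, 38.0], [582.0, 124.0, 38.0]] [577.61605279 136.84090372  33.54309372]
```

View pics/t2.png

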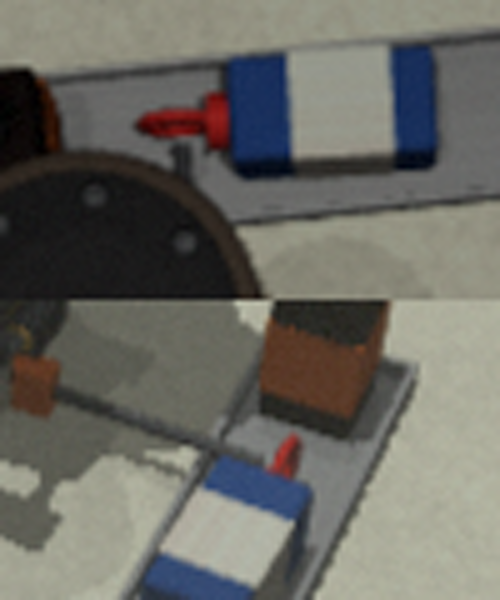

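In the top crop the rod is at column 286, and the ring hole centre also works out to about column 286, so they line up. I'll insert slowly.

>>> step_arm:
  increments:
    - {"tx":4,"ty":0.4,"tz":0,"ax":0,"ay":0,"az":0,"claw":-1}
    - {"tx":4,"ty":0.4,"tz":0,"ax":0,"ay":0,"az":0,"claw":-1}
    - {"tx":4,"ty":0.4,"tz":0,"ax":0,"ay":0,"az":0,"claw":-1}
    - {"tx":4,"ty":0.4,"tz":0,"ax":0,"ay":0,"az":0,"claw":-1}
    - {"tx":0,"ty":0,"tz":0,"ax":0,"ay":0,"az":0,"claw":-1}

```text
time_s: 8.25
tcp_pos: [0.4592, 0.1334, 0.0375]
eef_rot: [-180.0, -0.0, 5.2]
contact_force: [-1.0, -0.3, -1.2]
gripper_width: 0.016
```

>>> step_arm:
  increments:
    - {"tx":5,"ty":0.4,"tz":0,"ax":0,"ay":0,"az":0,"claw":-1}
    - {"tx":5,"ty":0.5,"tz":0,"ax":0,"ay":0,"az":0,"claw":-1}
    - {"tx":5,"ty":0.4,"tz":0,"ax":0,"ay":0,"az":0,"claw":-1}
    - {"tx":5,"ty":0.5,"tz":0,"ax":0,"ay":0,"az":0,"claw":-1}
    - {"tx":3,"ty":0.3,"tz":0,"ax":0,"ay":0,"az":0,"claw":-1}
    - {"tx":0,"ty":0,"tz":0,"ax":0,"ay":0,"az":0,"claw":-1}
    - {"tx":0,"ty":0,"tz":0,"ax":0,"ay":0,"az":0,"claw":-1}
    - {"tx":0,"ty":0,"tz":0,"ax":0,"ay":0,"az":0,"claw":-1}

```text
time_s: 9.05
tcp_pos: [0.4813, 0.1352, 0.0375]
eef_rot: [180.0, 0.0, 5.2]
contact_force: [0.3, -0.1, -0.3]
gripper_width: 0.0159
```

```bash
python3 - <<'E'
from h import *
s=r.get_state(); print(s["tcp_pos"],s["contact_force"])
c=optics.capture("top"); I=c["image"][165:225,250:350]
c2=optics.capture("scene"); J=c2["image"][205:265,330:430]
cv2.imwrite("pics/t3.png",cv2.resize(np.vstack([I,J]),None,fx=5,fy=5,interpolation=cv2.INTER_CUBIC))
W=world(c); m=seg(c,W,(0,0,0),(180,255,255),(290,165,345,210),.049,.056); print("bodytop",rect(W[m]))
E
```

```text
[0.48126875 0.1351982  0.0375191 ] [ 0.31049404 -0.095825   -0.34702925]
bodytop (array([597. ,  73.3]), array([49. , 90.5]), 5.0)
```

View pics/t3.png

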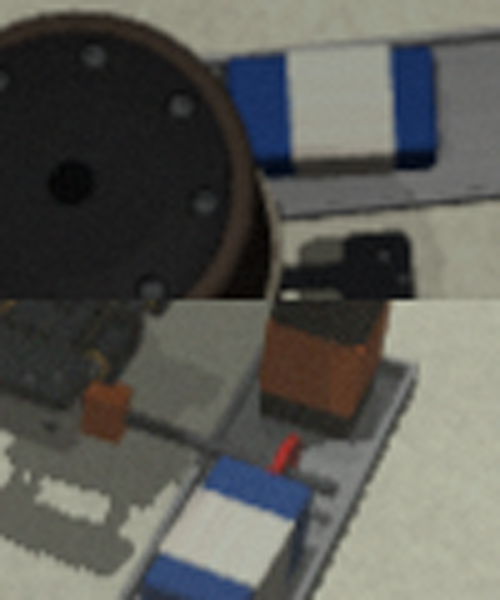

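The scene view shows the rod tip sticking out past the red ring at crop (330,487). The bottle hasn't moved and the contact force is about zero. Next I'll work out the swing arc.

```bash
python3 - <<'E'
import numpy as np
a=np.radians(np.linspace(12.4,101.7,37)); u=118.5*np.cos(a); z=118.5*np.sin(a)
x=np.round(np.diff(-.0906*u),1);y=np.round(np.diff(.9959*u),1);z=np.round(np.diff(z),1)
print(np.c_[x,y,z].tolist())
E
```

```text
[[0.1, -1.2, 5.0], [0.1, -1.4, 4.9], [0.1, -1.6, 4.9], [0.2, -1.8, 4.8], [0.2, -2.0, 4.7], [0.2, -2.2, 4.6], [0.2, -2.4, 4.5], [0.2, -2.6, 4.4], [0.3, -2.8, 4.3], [0.3, -3.0, 4.2], [0.3, -3.2, 4.0], [0.3, -3.3, 3.9], [0.3, -3.5, 3.7], [0.3, -3.7, 3.6], [0.3, -3.8, 3.4], [0.4, -4.0, 3.2], [0.4, -4.1, 3.1], [0.4, -4.2, 2.9], [0.4, -4.3, 2.7], [0.4, -4.5, 2.5], [0.4, -4.6, 2.3], [0.4, -4.7, 2.1], [0.4, -4.7, 1.9], [0.4, -4.8, 1.7], [0.4, -4.9, 1.5], [0.5, -4.9, 1.3], [0.5, -5.0, 1.1], [0.5, -5.0, 0.8], [0.5, -5.1, 0.6], [0.5, -5.1, 0.4], [0.5, -5.1, 0.2], [0.5, -5.1, -0.0], [0.5, -5.1, -0.3], [0.5, -5.1, -0.5], [0.5, -5.1, -0.7], [0.5, -5.0, -0.9]]
```

>>> step_arm:
  increments:
    - {"tx":0.1,"ty":-1.2,"tz":5,"ax":0,"ay":0,"az":0,"claw":-1}
    - {"tx":0.1,"ty":-1.4,"tz":4.9,"ax":0,"ay":0,"az":0,"claw":-1}
    - {"tx":0.1,"ty":-1.6,"tz":4.9,"ax":0,"ay":0,"az":0,"claw":-1}
    - {"tx":0.2,"ty":-1.8,"tz":4.8,"ax":0,"ay":0,"az":0,"claw":-1}
    - {"tx":0.2,"ty":-2,"tz":4.7,"ax":0,"ay":0,"az":0,"claw":-1}
    - {"tx":0.2,"ty":-2.2,"tz":4.6,"ax":0,"ay":0,"az":0,"claw":-1}
    - {"tx":0.2,"ty":-2.4,"tz":4.5,"ax":0,"ay":0,"az":0,"claw":-1}
    - {"tx":0.2,"ty":-2.6,"tz":4.4,"ax":0,"ay":0,"az":0,"claw":-1}
    - {"tx":0.3,"ty":-2.8,"tz":4.3,"ax":0,"ay":0,"az":0,"claw":-1}
    - {"tx":0.3,"ty":-3,"tz":4.2,"ax":0,"ay":0,"az":0,"claw":-1}
    - {"tx":0.3,"ty":-3.2,"tz":4,"ax":0,"ay":0,"az":0,"claw":-1}
    - {"tx":0.3,"ty":-3.3,"tz":3.9,"ax":0,"ay":0,"az":0,"claw":-1}

```text
time_s: 10.35
tcp_pos: [0.484, 0.1076, 0.0921]
eef_rot: [-180.0, -0.0, 5.2]
contact_force: [-0.8, 0.5, -1.8]
gripper_width: 0.0155
```

```bash
python3 - <<'E'
from h import *
s=r.get_state(); print(s["tcp_pos"],s["contact_force"],s["moment"],s["gripper_width"])
c=optics.capture("top"); I=c["image"][145:225,240:400]
c2=optics.capture("scene"); J=c2["image"][175:295,310:470]
cv2.imwrite("pics/t4.png",cv2.resize(np.vstack([I,J]),None,fx=3,fy=3,interpolation=cv2.INTER_CUBIC))
E
```

```text
[0.48402591 0.10755122 0.09210622] [-0.8027875   0.45831927 -1.77229539] [0.03577879 0.17468304 0.04968649] 0.015532810347318007
```

View pics/t4.png

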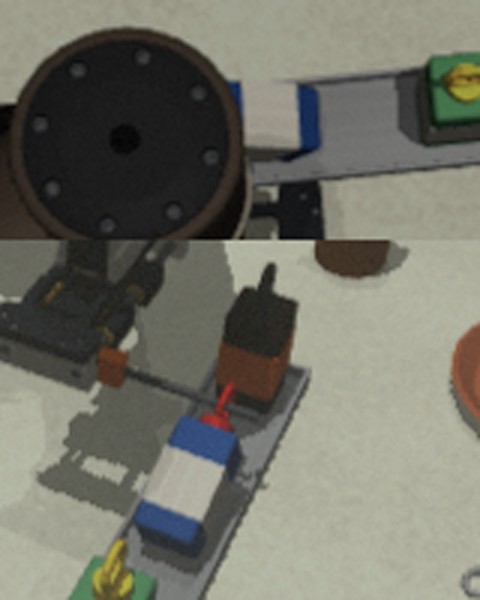

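The bottle's cap end has lifted and the rod is still through the ring, at crop (225,395) in the scene view. I'll continue the arc.

>>> step_arm:
  increments:
    - {"tx":0.3,"ty":-3.5,"tz":3.7,"ax":0,"ay":0,"az":0,"claw":-1}
    - {"tx":0.3,"ty":-3.7,"tz":3.6,"ax":0,"ay":0,"az":0,"claw":-1}
    - {"tx":0.3,"ty":-3.8,"tz":3.4,"ax":0,"ay":0,"az":0,"claw":-1}
    - {"tx":0.4,"ty":-4,"tz":3.2,"ax":0,"ay":0,"az":0,"claw":-1}
    - {"tx":0.4,"ty":-4.1,"tz":3.1,"ax":0,"ay":0,"az":0,"claw":-1}
    - {"tx":0.4,"ty":-4.2,"tz":2.9,"ax":0,"ay":0,"az":0,"claw":-1}
    - {"tx":0.4,"ty":-4.3,"tz":2.7,"ax":0,"ay":0,"az":0,"claw":-1}
    - {"tx":0.4,"ty":-4.5,"tz":2.5,"ax":0,"ay":0,"az":0,"claw":-1}
    - {"tx":0.4,"ty":-4.6,"tz":2.3,"ax":0,"ay":0,"az":0,"claw":-1}
    - {"tx":0.4,"ty":-4.7,"tz":2.1,"ax":0,"ay":0,"az":0,"claw":-1}
    - {"tx":0.4,"ty":-4.7,"tz":1.9,"ax":0,"ay":0,"az":0,"claw":-1}
    - {"tx":0,"ty":0,"tz":0,"ax":0,"ay":0,"az":0,"claw":-1}

```text
time_s: 11.65
tcp_pos: [0.4882, 0.0612, 0.1234]
eef_rot: [-180.0, -0.0, 5.1]
contact_force: [0.2, -0.1, -1.6]
gripper_width: 0.0157
```

```bash
python3 - <<'E'
from h import *
s=r.get_state(); print(s["tcp_pos"],s["contact_force"],s["moment"],s["gripper_width"])
c2=optics.capture("scene"); J=c2["image"][175:315,290:470]
c=optics.capture("top"); I=c["image"][145:225,240:420]
cv2.imwrite("pics/t5.png",cv2.resize(np.vstack([I,J]),None,fx=2.7,fy=2.7,interpolation=cv2.INTER_CUBIC))
E
```

```text
[0.48822326 0.06123856 0.12342601] [ 0.18109918 -0.06293783 -1.62052425] [ 0.02877138 -0.01451768  0.02535145] 0.015684685883306355
```

View pics/t5.png

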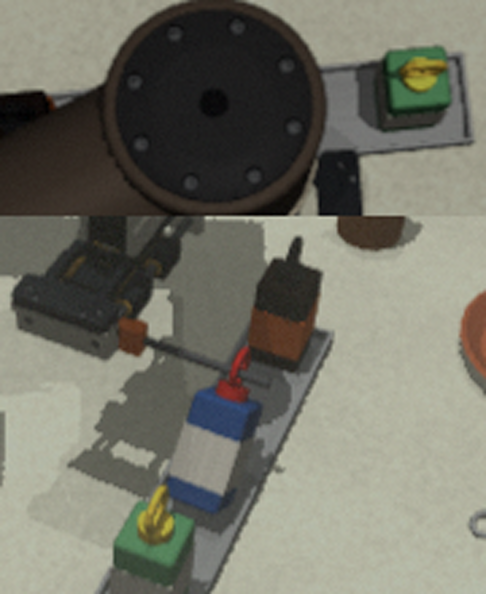

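The bottle now leans about 30–35°, with the rod through the ring. I'll carry on past the tipping point at the same slow pace.

>>> step_arm:
  increments:
    - {"tx":0.2,"ty":-2.4,"tz":0.9,"ax":0,"ay":0,"az":0,"claw":-1}
    - {"tx":0.2,"ty":-2.4,"tz":0.8,"ax":0,"ay":0,"az":0,"claw":-1}
    - {"tx":0.2,"ty":-2.5,"tz":0.8,"ax":0,"ay":0,"az":0,"claw":-1}
    - {"tx":0.2,"ty":-2.4,"tz":0.7,"ax":0,"ay":0,"az":0,"claw":-1}
    - {"tx":0.2,"ty":-2.5,"tz":0.7,"ax":0,"ay":0,"az":0,"claw":-1}
    - {"tx":0.3,"ty":-2.4,"tz":0.6,"ax":0,"ay":0,"az":0,"claw":-1}
    - {"tx":0.2,"ty":-2.5,"tz":0.6,"ax":0,"ay":0,"az":0,"claw":-1}
    - {"tx":0.3,"ty":-2.5,"tz":0.5,"ax":0,"ay":0,"az":0,"claw":-1}
    - {"tx":0.2,"ty":-2.5,"tz":0.4,"ax":0,"ay":0,"az":0,"claw":-1}
    - {"tx":0.3,"ty":-2.5,"tz":0.4,"ax":0,"ay":0,"az":0,"claw":-1}
    - {"tx":0.2,"ty":-2.5,"tz":0.3,"ax":0,"ay":0,"az":0,"claw":-1}
    - {"tx":0.3,"ty":-2.6,"tz":0.3,"ax":0,"ay":0,"az":0,"claw":-1}

```text
time_s: 12.95
tcp_pos: [0.4909, 0.0318, 0.1302]
eef_rot: [180.0, -0.0, 5.2]
contact_force: [-0.3, -0.6, -1.9]
gripper_width: 0.0155
```

>>> step_arm:
  increments:
    - {"tx":0.2,"ty":-2.5,"tz":0.2,"ax":0,"ay":0,"az":0,"claw":-1}
    - {"tx":0.3,"ty":-2.6,"tz":0.2,"ax":0,"ay":0,"az":0,"claw":-1}
    - {"tx":0.2,"ty":-2.5,"tz":0.1,"ax":0,"ay":0,"az":0,"claw":-1}
    - {"tx":0.3,"ty":-2.6,"tz":0.1,"ax":0,"ay":0,"az":0,"claw":-1}
    - {"tx":0.2,"ty":-2.5,"tz":0,"ax":0,"ay":0,"az":0,"claw":-1}
    - {"tx":0.3,"ty":-2.6,"tz":0,"ax":0,"ay":0,"az":0,"claw":-1}
    - {"tx":0.2,"ty":-2.5,"tz":-0.1,"ax":0,"ay":0,"az":0,"claw":-1}
    - {"tx":0.3,"ty":-2.6,"tz":-0.2,"ax":0,"ay":0,"az":0,"claw":-1}
    - {"tx":0,"ty":0,"tz":0,"ax":0,"ay":0,"az":0,"claw":-1}
    - {"tx":0,"ty":0,"tz":0,"ax":0,"ay":0,"az":0,"claw":-1}

```text
time_s: 13.95
tcp_pos: [0.4929, 0.0115, 0.1305]
eef_rot: [-180.0, 0.0, 5.1]
contact_force: [-0.3, -0.3, -1.2]
gripper_width: 0.0159
```

```bash
cat > chk.py <<'E'
from h import *
import sys
s=r.get_state(); print(s["tcp_pos"],s["contact_force"],s["moment"],s["gripper_width"])
c=optics.capture("scene"); J=c["image"][175:315,290:470]
cv2.imwrite(f"pics/{sys.argv[1]}.png",cv2.resize(J,None,fx=3,fy=3,interpolation=cv2.INTER_CUBIC))
W=world(c); 
m=seg(c,W,(100,80,20),(130,255,255),(330,200,420,300),.085,.101); print("blue top",m.sum(),rect(W[m]) if m.sum()>5 else 0, "z",np.round(np.percentile(W[m][:,2],[5,50,95])*1e3) if m.sum() else 0)
P=W[m]*1000
if len(P)>20:
    n=np.linalg.lstsq(np.c_[P[:,:2]-P[:,:2].mean(0),np.ones(len(P))],P[:,2],rcond=None)[0]; print("slope xy",n)
m=seg(c,W,(0,120,40),(10,255,255),(330,190,420,270),.108,.16); print("ring",m.sum(),np.round(np.nanmean(W[m],0)*1e3,1) if m.sum() else 0)
E
python3 chk.py t6
```

```text
[0.49290555 0.01154068 0.13045276] [-0.25037793 -0.26255842 -1.18430488] [-0.18109553  0.0157664   0.01464239] 0.01590486933339484
blue top 278 (array([604.5,   9. ]), array([47.1, 47.9]), 2.8) z [88. 96. 99.]
slope xy [-1.42694253e-02  6.86315084e-02  9.51537030e+01]
ring 84 [585.5   6.5 126. ]
```

View pics/t6.png

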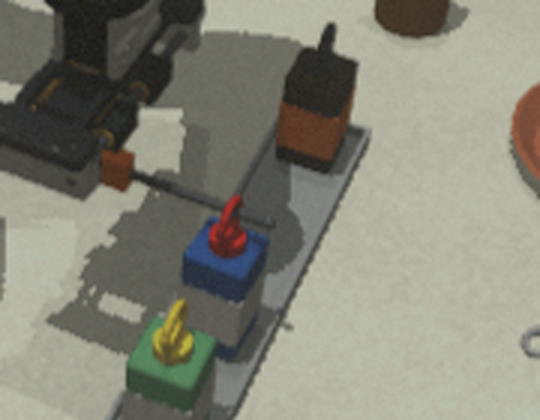

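The bottle looks upright or nearly so, with the rod at the +y side of the ring hole. I'll measure the tilt more strictly.

```bash
cat > tilt.py <<'E'
from h import *
s=r.get_state(); print(s["tcp_pos"],s["contact_force"],s["moment"])
for n in("scene","top"):
    c=optics.capture(n); W=world(c)
    hsv=cv2.cvtColor(c["image"],cv2.COLOR_BGR2HSV)
    m=(cv2.inRange(hsv,(100,80,20),(130,255,255))>0)&(W[...,2]>.08)&(W[...,0]>.55)&(W[...,0]<.66)&(abs(W[...,1])<.1)
    P=W[m]*1000
    if len(P)<40: print(n,"hidden",len(P)); continue
    for _ in range(6):   # robust plane z=f(x,y)
        o=P.mean(0); k=np.linalg.lstsq(np.c_[P[:,:2]-o[:2],np.ones(len(P))],P[:,2],rcond=None)[0]
        e=P[:,2]-np.c_[P[:,:2]-o[:2],np.ones(len(P))]@k; P=P[abs(e)<max(2.5,1.5*e.std())] if 1 else P
    print(n,len(P),"top rect",rect(P/1000),"slope deg",np.degrees(k[:2]).round(1),"z",k[2].round(1),"res",e.std().round(1))
    m=(cv2.inRange(hsv,(0,120,40),(10,255,255))>0)&(W[...,2]>.1)&(W[...,0]>.55)&(W[...,0]<.66)&(abs(W[...,1])<.1)
    P=W[m]*1000; P=P[P[:,2]>114]; print(" ring y range",np.percentile(P[:,1],[2,50,98]).round(1),"z max",P[:,2].max().round(1),"x",np.median(P[:,0]).round(1), len(P))
    m=(W[...,2]>.105)&(W[...,0]>.525)&(W[...,0]<.575)&(W[...,1]>-.01)&(W[...,1]<.06)&(W[...,2]<.14)
    P=W[m]*1000; print(" rod",len(P),P.mean(0).round(1) if len(P) else 0)
E
python3 tilt.py
```

```text
[0.4928801  0.01159872 0.13042918] [ 0.17728279  0.48154817 -1.11842438] [-0.1967458   0.04333396 -0.04437118]
scene 190 top rect (array([604.8,   9.2]), array([47.7, 46.7]), 2.4) slope deg [-0.6 -1.4] z 96.4 res 1.1
 ring y range [-4.9  1.5 19.9] z max 141.2 x 604.8 46
 rod 85 [550.   14.8 124.1]
top hidden 0
```

>>> step_arm:
  increments:
    - {"tx":0.2,"ty":-2,"tz":0,"ax":0,"ay":0,"az":0,"claw":-1}
    - {"tx":0.2,"ty":-2,"tz":0,"ax":0,"ay":0,"az":0,"claw":-1}
    - {"tx":0.2,"ty":-2,"tz":-0.5,"ax":0,"ay":0,"az":0,"claw":-1}
    - {"tx":0.2,"ty":-2,"tz":-0.5,"ax":0,"ay":0,"az":0,"claw":-1}
    - {"tx":0,"ty":0,"tz":0,"ax":0,"ay":0,"az":0,"claw":-1}
    - {"tx":0,"ty":0,"tz":0,"ax":0,"ay":0,"az":0,"claw":-1}
    - {"tx":0,"ty":0,"tz":0,"ax":0,"ay":0,"az":0,"claw":-1}

```text
time_s: 14.8
tcp_pos: [0.4937, 0.0036, 0.1295]
eef_rot: [-180.0, -0.0, 5.2]
contact_force: [0.2, 0.2, -1.4]
gripper_width: 0.0152
```

```bash
python3 tilt.py
```

```text
[0.49373278 0.00363891 0.12946919] [ 0.15135725  0.24955224 -1.38142077] [-0.04882484  0.02811149  0.01105582]
scene 199 top rect (array([604.1,   6.8]), array([46.4, 47.4]), 3.5) slope deg [0.  1.6] z 95.2 res 1.2
 ring y range [-10.6  -1.2  19.5] z max 139.8 x 605.3 51
 rod 87 [550.6   6.6 123.4]
top hidden 0
```

>>> step_arm:
  increments:
    - {"tx":0.3,"ty":-2,"tz":-0.5,"ax":0,"ay":0,"az":0,"claw":-1}
    - {"tx":0.3,"ty":-2,"tz":-0.5,"ax":0,"ay":0,"az":0,"claw":-1}
    - {"tx":0,"ty":0,"tz":0,"ax":0,"ay":0,"az":0,"claw":-1}
    - {"tx":0,"ty":0,"tz":0,"ax":0,"ay":0,"az":0,"claw":-1}
    - {"tx":0,"ty":0,"tz":0,"ax":0,"ay":0,"az":0,"claw":-1}

```text
time_s: 15.4
tcp_pos: [0.4943, -0.0004, 0.1284]
eef_rot: [-180.0, 0.0, 5.2]
contact_force: [0.4, -0.4, -1.3]
gripper_width: 0.0157
```

```bash
python3 tilt.py
```

```text
[ 4.94296734e-01 -3.79625949e-04  1.28448142e-01] [ 0.41314093 -0.38323493 -1.2989706 ] [-0.07447699  0.02351165  0.09118031]
scene 187 top rect (array([604.8,   4.3]), array([47.1, 45.1]), 5.7) slope deg [-0.1  1.8] z 95.1 res 1.2
 ring y range [-9.8 -1.  21.3] z max 139.3 x 604.7 53
 rod 86 [550.8   2.7 122.3]
top hidden 0
```

The ring stayed put while the rod moved, so the bottle is standing free. I'll draw the rod out along its axis.

>>> step_arm:
  increments:
    - {"tx":-4,"ty":-0.4,"tz":0,"ax":0,"ay":0,"az":0,"claw":-1}
    - {"tx":-4,"ty":-0.3,"tz":0,"ax":0,"ay":0,"az":0,"claw":-1}
    - {"tx":-6,"ty":-0.5,"tz":0,"ax":0,"ay":0,"az":0,"claw":-1}
    - {"tx":-6,"ty":-0.6,"tz":0,"ax":0,"ay":0,"az":0,"claw":-1}
    - {"tx":-6,"ty":-0.5,"tz":0,"ax":0,"ay":0,"az":0,"claw":-1}
    - {"tx":-6,"ty":-0.6,"tz":0,"ax":0,"ay":0,"az":0,"claw":-1}
    - {"tx":-6,"ty":-0.5,"tz":0,"ax":0,"ay":0,"az":0,"claw":-1}
    - {"tx":-6,"ty":-0.6,"tz":0,"ax":0,"ay":0,"az":0,"claw":-1}
    - {"tx":-6,"ty":-0.5,"tz":0,"ax":0,"ay":0,"az":0,"claw":-1}
    - {"tx":-6,"ty":-0.6,"tz":0,"ax":0,"ay":0,"az":0,"claw":-1}
    - {"tx":-6,"ty":-0.5,"tz":0,"ax":0,"ay":0,"az":0,"claw":-1}
    - {"tx":0,"ty":0,"tz":0,"ax":0,"ay":0,"az":0,"claw":-1}

```text
time_s: 16.7
tcp_pos: [0.4315, -0.0061, 0.1285]
eef_rot: [-180.0, 0.0, 5.2]
contact_force: [0.6, 0.5, -1.0]
gripper_width: 0.0156
```

```bash
python3 tilt.py; python3 chk.py t7 | tail -1
```

```text
[ 0.4314677  -0.0061182   0.12847942] [ 0.62076222  0.53187662 -1.00340432] [-0.02522801  0.01055251  0.04191164]
scene 202 top rect (array([604.1,   5.3]), array([46.1, 44.5]), 6.2) slope deg [0.3 2. ] z 95.1 res 1.1
 ring y range [-9.6 -1.5 20. ] z max 139.8 x 605.3 47
 rod 82 [548.5   2.6 122.3]
top 237 top rect (array([601.4,   5.3]), array([45.1, 46.4]), 5.3) slope deg [ 0.6 -0.9] z 95.9 res 1.3
 ring y range [-8.8  6.5 20.3] z max 139.9 x 600.8 41
 rod 35 [560.7   2.4 124.4]
ring 67 [604.7   2.7 124.3]
```

View pics/t7.png

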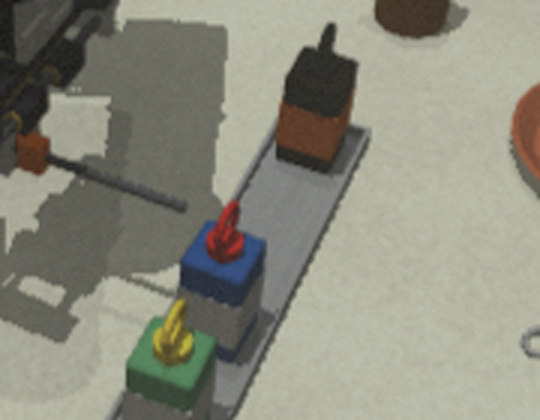

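The rod is out (tip at crop (185,207)) and the blue bottle stands clear between its neighbours. Returning the rod to the tray.

>>> step_arm:
  increments:
    - {"tx":-2,"ty":0,"tz":25,"ax":0,"ay":0,"az":0,"claw":-1}
    - {"tx":0,"ty":0,"tz":30,"ax":0,"ay":0,"az":0,"claw":-1}
    - {"tx":0,"ty":-15,"tz":0,"ax":0,"ay":0,"az":-1.4,"claw":-1}
    - {"tx":0,"ty":-35,"tz":0,"ax":0,"ay":0,"az":-1.5,"claw":-1}
    - {"tx":0,"ty":-40,"tz":0,"ax":0,"ay":0,"az":-1.5,"claw":-1}
    - {"tx":0,"ty":-40,"tz":0,"ax":0,"ay":0,"az":-1.5,"claw":-1}
    - {"tx":0,"ty":-40,"tz":0,"ax":0,"ay":0,"az":-1.5,"claw":-1}
    - {"tx":0,"ty":-40,"tz":0,"ax":0,"ay":0,"az":-1.5,"claw":-1}
    - {"tx":1,"ty":-40,"tz":0,"ax":0,"ay":0,"az":-1.5,"claw":-1}
    - {"tx":1,"ty":-40,"tz":0,"ax":0,"ay":0,"az":-1.5,"claw":-1}
    - {"tx":1,"ty":-31,"tz":0,"ax":0,"ay":0,"az":-1.5,"claw":-1}
    - {"tx":0.5,"ty":-15,"tz":0,"ax":0,"ay":0,"az":-1,"claw":-1}

```text
time_s: 18.05
tcp_pos: [0.4337, -0.3445, 0.1829]
eef_rot: [180.0, 0.0, -9.4]
contact_force: [-0.3, 0.5, -0.8]
gripper_width: 0.0156
```

>>> step_arm:
  increments:
    - {"tx":0,"ty":0,"tz":-25,"ax":0,"ay":0,"az":0,"claw":-1}
    - {"tx":0,"ty":0,"tz":-35,"ax":0,"ay":0,"az":0,"claw":-1}
    - {"tx":0,"ty":0,"tz":-35,"ax":0,"ay":0,"az":0,"claw":-1}
    - {"tx":0,"ty":0,"tz":-25,"ax":0,"ay":0,"az":0,"claw":-1}
    - {"tx":0,"ty":0,"tz":-15,"ax":0,"ay":0,"az":0,"claw":-1}
    - {"tx":0,"ty":0,"tz":-10,"ax":0,"ay":0,"az":0,"claw":-1}
    - {"tx":0,"ty":0,"tz":0,"ax":0,"ay":0,"az":0,"claw":-1}
    - {"tx":0,"ty":0,"tz":0,"ax":0,"ay":0,"az":0,"claw":-1}

```text
time_s: 18.85
tcp_pos: [0.4343, -0.342, 0.039]
eef_rot: [180.0, -0.0, -9.2]
contact_force: [-0.5, 0.2, -0.8]
gripper_width: 0.0157
```

>>> step_arm:
  increments:
    - {"tx":0,"ty":0,"tz":-6,"ax":0,"ay":0,"az":0,"claw":-1}
    - {"tx":0,"ty":0,"tz":-4,"ax":0,"ay":0,"az":0,"claw":-1}
    - {"tx":0,"ty":0,"tz":-2,"ax":0,"ay":0,"az":0,"claw":-1}
    - {"tx":0,"ty":0,"tz":-1.5,"ax":0,"ay":0,"az":0,"claw":-1}
    - {"tx":0,"ty":0,"tz":0,"ax":0,"ay":0,"az":0,"claw":-1}
    - {"tx":0,"ty":0,"tz":0,"ax":0,"ay":0,"az":0,"claw":-1}

```text
time_s: 19.45
tcp_pos: [0.4339, -0.342, 0.0251]
eef_rot: [180.0, -0.0, -9.2]
contact_force: [-0.9, 1.1, -0.6]
gripper_width: 0.0156
```

>>> step_arm:
  increments:
    - {"tx":0,"ty":0,"tz":0,"ax":0,"ay":0,"az":0,"claw":-0.3}
    - {"tx":0,"ty":0,"tz":0,"ax":0,"ay":0,"az":0,"claw":-0.1}
    - {"tx":0,"ty":0,"tz":0,"ax":0,"ay":0,"az":0,"claw":-0.1}
    - {"tx":0,"ty":0,"tz":0,"ax":0,"ay":0,"az":0,"claw":-0.1}
    - {"tx":0,"ty":0,"tz":15,"ax":0,"ay":0,"az":0,"claw":-0.1}
    - {"tx":0,"ty":0,"tz":30,"ax":0,"ay":0,"az":0,"claw":-0.1}
    - {"tx":-5,"ty":0,"tz":40,"ax":0,"ay":0,"az":0,"claw":-0.1}
    - {"tx":-5,"ty":0,"tz":40,"ax":0,"ay":0,"az":0,"claw":-0.1}
    - {"tx":0,"ty":40,"tz":20,"ax":0,"ay":0,"az":0,"claw":-0.1}
    - {"tx":0,"ty":45,"tz":0,"ax":0,"ay":0,"az":0,"claw":-0.1}
    - {"tx":0,"ty":45,"tz":0,"ax":0,"ay":0,"az":0,"claw":-0.1}
    - {"tx":0,"ty":45,"tz":0,"ax":0,"ay":0,"az":0,"claw":-0.1}

```text
time_s: 20.65
tcp_pos: [0.4235, -0.1656, 0.1703]
eef_rot: [-180.0, -0.1, -9.3]
contact_force: [1.7, 1.6, -0.3]
gripper_width: 0.0393
```

>>> step_arm:
  increments:
    - {"tx":0,"ty":20,"tz":0,"ax":0,"ay":0,"az":0,"claw":-0.1}
    - {"tx":0,"ty":0,"tz":0,"ax":0,"ay":0,"az":0,"claw":-0.1}
    - {"tx":0,"ty":0,"tz":0,"ax":0,"ay":0,"az":0,"claw":-0.1}

```text
time_s: 20.95
tcp_pos: [0.424, -0.1466, 0.1702]
eef_rot: [-180.0, -0.0, -9.1]
contact_force: [-0.4, 0.6, 0.5]
gripper_width: 0.0393
```

```bash
python3 tilt.py; python3 - <<'E'
from h import *
for n,hb in(("top",(480,240,530,290)),("scene",(165,330,222,392))):
    c=optics.capture(n); W=world(c)
    m=seg(c,W,(3,120,60),(18,255,255),hb,.02,.06); print(n,"handle",m.sum(),rect(W[m]),np.percentile(W[m][:,2],[5,50,95]))
    if n=="top":
        for k,bx in(("dark",(230,170,268,212)),("green",(375,155,410,200))):
            m=seg(c,W,(0,0,0),(180,255,255),bx,.088,.098); print(k,rect(W[m]))
    cv2.imwrite(f"pics/end_{n}.png",c["image"])
I=np.hstack([cv2.resize(cv2.imread(f"pics/end_{n}.png"),(400,300)) for n in("top","scene")]); cv2.imwrite("pics/end.png",I)
E
```

```text
[ 0.42395809 -0.14659726  0.17020788] [-0.4267509   0.63263306  0.5109496 ] [-0.05410061  0.01960999  0.02417959]
scene 201 top rect (array([605.2,   4.3]), array([46.4, 45.1]), 6.8) slope deg [0.1 0.5] z 95.3 res 1.2
 ring y range [-10.2  -2.3  20.1] z max 139.3 x 605.3 49
 rod 0 0
top 236 top rect (array([600.9,   5.1]), array([45.9, 46.3]), 3.6) slope deg [0.1 0.9] z 96.0 res 1.2
 ring y range [-8.8  6.6 20.2] z max 140.2 x 601.0 41
 rod 0 0Traceback (most recent call last):
  File "<stdin>", line 4, in <module>
    return _quantile_unchecked(
        a, q, axis, out, overwrite_input, method, keepdims, weights)
    return _ureduce(a,
                    func=_quantile_ureduce_func,
    ...<5 lines>...
                    overwrite_input=overwrite_input,
                    method=method)
    r = func(a, **kwargs)
    result = _quantile(arr,
                       quantiles=q,
    ...<2 lines>...
                       out=out,
                       weights=wgt)
    slices_having_nans = np.isnan(arr[-1, ...])
                                  ~~~^^^^^^^^^
IndexError: index -1 is out of bounds for axis 0 with size 0
```

```bash
python3 - <<'E'
from h import *
s={}
for n,hb in(("top",(440,180,580,320)),("scene",(130,320,290,460))):
    c=optics.capture(n); W=world(c); s[n]=cv2.resize(c["image"],(400,300))
    m=seg(c,W,(3,120,40),(18,255,255),hb,.02,.06); print(n,"handle",m.sum(), (rect(W[m]),np.percentile(W[m][:,2],[5,50,95])) if m.sum() else "")
    if n=="top":
        for k,bx in(("dark",(230,170,268,212)),("green",(375,155,410,200))):
            m=seg(c,W,(0,0,0),(180,255,255),bx,.088,.098); print(k,rect(W[m]))
cv2.imwrite("pics/end.png",np.hstack([s["top"],s["scene"]]))
E
```

```text
top handle 0 
dark (array([574.1, 219.9]), array([49.2, 48.7]), 6.9)
green (array([616.5, -92.1]), array([48.4, 48.6]), 7.3)
scene handle 249 ((array([ 434.9, -343.7]), array([15.2, 59.9]), 81.4), array([0.02427549, 0.0304224 , 0.03305416]))
```

View pics/end.png

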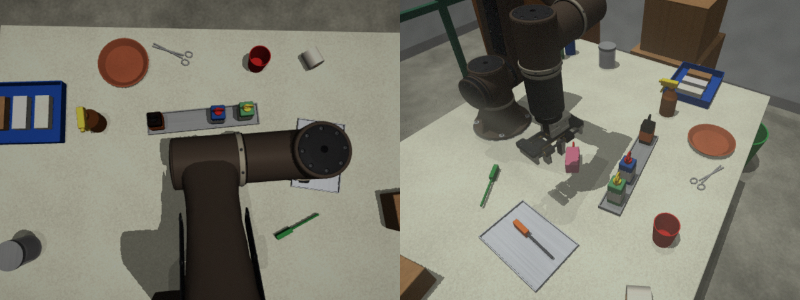

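The scene view shows the rod lying in the tray with its handle at the starting spot, and the blue bottle upright between its unmoved neighbours. The top view of the tray is hidden by the arm overhead. Handing in.

```bash
python3 -c "
from plant import r
print(r.close_job())"
```

```text
the job is handed in; nothing more can be done
None
```

The blue bottle is standing upright in the lane between its neighbours, and the rod is back in the tray. I handed the job in at about 21 s of the 70 s allowed; it gave no verdict. The gripper held only the rod. I passed the rod through the ring with no contact force showing, swung the bottle up on its base edge, and drew the rod out once the bottle stood free.

What the last checks showed:
- **Blue bottle:** It is upright within about 1°. The top of its body is at about (603, 5) mm with its face 95–96 mm above the table, which puts it within about 2 mm of the lane's centre line.
- **Neighbours:** Both the dark and green bottles measured within 1 mm of where they started.
- **Rod:** The handle is at (435, −344) mm in the tray, with its top about 30 mm above the table, so it lies flat. This comes from the scene camera alone, because the arm hid the tray from the top camera.
- **Sprayer and cup:** I only checked these by eye in the last picture, where they look unmoved.
- **Disagreements:** The two cameras differ by about 3–4 mm in x for the blue bottle. Just after the swing, the scene camera's tilt readings varied by 1–2°. Both are well inside the limits.

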